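# Roll the true rolling pin to the board's end rail

## Robot

A 6-joint arm with a two-finger parallel gripper is mounted at the origin on a cart in front of the work surface, level with it; the furniture and walls round the work are solid. World frame = base frame: x ahead of the robot, y to its left, z up, the work surface at z = 0. Lengths are in m, angles in rad, forces in N, time in s.
With the tool pointing down it reaches from about 0.375 to 0.975 m from the base axis. Payload 3.8 kg.
Tool frame: the origin (TCP) lies at the very end of the fingers, on their centre line; the grasp point (between the pads) lies 19 mm behind it (bot.grip_point_offset is the distance from the TCP to the grasp point, in m); z points along the fingers, x is the direction in which the jaws open and shut, and the axes are right-handed (so a half turn about z gives the same grasp; the last joint's range is limited). The gripper opens to 85 mm and grips with 20 to 120 N. Pads are 22 mm wide; open, the fingers measure 114 mm over their backs; the gripper's body (76 mm by 85 mm) begins 54 mm behind the grasp point. The pads swing forward as they close: fully open they stand 13 mm farther back than shut.
Start: joints at [1.244, 0.264, 1.604, -0, 1.274, -0.037], TCP at [0.193, 0.647, 0.231] pointing down, gripper open.
Joint ranges: [-2.63, 2.63], [-0.94, 2.18], [0.31, 2.57], [-1.31, 4.45], [0, 2.66], [-2.55, 2.55]. Speed limits (rad/s): [2.57, 2.57, 3.14, 3.14, 3.14, 3.14].

## Interface

Orientations are given as a rotation vector (axis times angle).
In Python, from workcell import bot, read_camera gives the robot as it stands.
- The arm moves only by the tool arm_command, never from a script. Its argument "rows" is a list of rows, each an object with "delta_rot": the turn, a rotation vector about the tool's x, y, z in rad, a list of three; "xyz": the shift along the tool's x, y, z in m, a list of three; "gripper": the finger opening in m, from 0 to 0.0854. A call has 1 to 12 rows; each row shifts and turns the commanded pose from where the row before left it, along the tool's axes as they then stand; what a row does not reach is not made up. A row lasts 1/10 s, in which the tool goes at most 50 mm and 8.59 degrees, less where a joint would pass 70% of its speed; a pose out of reach is approached as far as the arm can. A call is refused whole if a number of a shift passes 0.05 or a number of a turn 0.15, either way. A call with a gripper value outside its range is refused whole. The fingers move at their own pace and stop on an object; "force" is the grip in N (left out, the last holds). Time passes only in rows, so rows that do not move let the fingers close. It gives the time, the measured TCP pose, the force and the opening at its end, in the units of the state.
- bot.read_state(): the state, without advancing time (a new reading comes with each control period).
- read_camera(name): name is "side" or "top"; returns a dict with "pixels" (420x560x3 uint8, red, green, blue), "range_z" (420x560 float32, m along the optical axis (not along the pixel's ray), 0 where there is no reading), "intrinsics" (3x3 intrinsics, pixels), "camera_from_world" (4x4, takes a point from world to camera coordinates). Camera axes: x right, y up, looking along -z (the intrinsics and any distortion apply to the point x, -y, -z); pixel columns grow to the right and rows downward; lengths in m; the calibration is good to about 2 mm. A picture is of the moment at which its call begins.
- bot.finish_job(): hands the job in, once; it reports no verdict.
The state is a dict: "time": time; "q": joint angles; "joint_vel": joint speeds; "joint_torque": joint torques, N m; "tool_pos": TCP position; "tcp_rot": TCP orientation; "wrist_force": force on the tool from outside, world axes, zero at the start; "torque": the same for the moment, N m; "width": opening from 0.0 (shut) to 1.0 (fully open).
Only numpy, scipy, OpenCV 4.12 (cv2) and the standard library are available. Lean on these libraries where they do the work, as an engineer would, in place of code of your own. Each camera call takes 0.05 s, during which the arm holds its last target.

## Task

One of the two small wooden rolling pins on the pastry board has warped. Push the straight one so that it rolls along the board, turning over and over without being lifted, dragged or flicked, until it rests squarely against the raised rail at the board's end. Leave the warped pin lying where it is.

Things in the scene. Friction and masses are not known exactly. Their poses are not given: they have to be found in the camera images.
- pin_center (a point): centre of the straight rolling pin: plain light-wood cylinder, diameter 34 mm, 84 mm long plus a 6 mm button on each end, about 0.12 kg. It starts lying flat on the board, this point 35 mm above the worktop. x axis: along the pin; z starts upward, y and z turn as it rolls. Smooth wood (friction about 0.4): pushed level from behind by fingertips it rolls, and stops soon after the push stops
- warped_center (a point): middle of the warped rolling pin: same light wood, same 34 mm thickness, but bowed like a banana (ends 10 mm out of line with the middle), about 105 mm from end to end, lying flat on the board beside the straight pin, 35 mm above the worktop. x axis: lengthwise
- board: fixed wooden pastry board, 240 (x) by 360 (y) by 18 mm thick; origin: centre of its underside, z up. Only rail: along the -y end, top 40 mm above the worktop, inner face at y = -162 mm, so the straight pin touches it with its centre at y = -145 mm. The pins start at y +40 to +135 mm, roughly along x, one at x = -49, the other at x = +49 mm (either way round); the way to the rail is clear

How it is judged:
On the way, in this order (a step that is already met when the one before it is completed fails the run):
1. the straight pin has rolled about half a turn on the board (angle between pin_center's own z axis and vertical above 2.4 rad and z of pin_center in the frame of board below 0.043 m), for 0.02 s.
2. the straight pin has rolled on to about a full turn on the board (angle between pin_center's own z axis and vertical below 0.7 rad and z of pin_center in the frame of board below 0.043 m), for 0.02 s.
At the end, for the whole second after the job is handed in: The straight pin lies at rest on the board along the rail: its centre within 15 mm of where it touches the rail, over the board (within 90 mm of its middle line), parallel to the rail within 10 degrees; the warped pin is within 20 mm of where it was (y of pin_center in the frame of board below -0.13 m and x of pin_center in the frame of board between -0.09 and 0.09 m and z of pin_center in the frame of board between 0.028 and 0.043 m and angle between the x axis of pin_center and the x axis of board, either way round below 0.18 rad and linear speed of pin below 0.02 m/s and distance of warped_center from where it was at the start of the episode below 0.02 m).
It fails at once if the straight pin is lifted more than 12 mm off the board (z of pin_center in the frame of board above 0.047 m).
It fails at once if the straight pin is flicked or thrown (faster than 0.5 m/s) (linear speed of pin above 0.5 m/s).
It fails at once if the warped pin is pushed more than 30 mm away (distance of warped_center from where it was at the start of the episode above 0.03 m).
It also fails if it takes over 38 s, if anything falls off the work surface, if the arm or the gripper's body presses on something with over 40 N, if the wrist force passes 120 N, or if a joint passes its speed limit or range.

## Working session

There is one attempt and no reset: what is moved stays moved. The work goes in short steps, Python scripts to look and compute and a tool call to move; the robot and the scene stay as the last step left them, time stands still between calls to the robot, and variables do not carry over. Pictures are saved under pics/ and viewed, and the job is handed in when it is done.

Besides the shell and the picture viewer there is one more tool, called after ">>>" as name([rows], argument=value, ...), one row to a line, values as JSON. arm_command: Moves the arm, as the interface text tells. Its arguments: {"type":"object","properties":{"rows":{"type":"array","items":{"type":"object","properties":{"delta_rot":{"type":"array","items":{"type":"number"}},"xyz":{"type":"array","items":{"type":"number"}},"gripper":{"type":"number"}}}},"force":{"type":"number"}},"required":["rows"]}

```bash
mkdir -p pics; ls; python3 - <<'E'
from workcell import bot, read_camera
import cv2,numpy as np
s=bot.read_state(); print({k:np.round(v,3) for k,v in s.items()})
for n in("top","side"):
    c=read_camera(n); cv2.imwrite(f"pics/{n}0.png",c["pixels"][:,:,::-1]); print(c["intrinsics"],np.round(c["camera_from_world"],4),(c["range_z"]>0).mean())
E
```

```text
pics
{'time': np.float64(0.0), 'q': array([ 1.244,  0.265,  1.605, -0.   ,  1.274, -0.037]), 'joint_vel': array([ 0.001,  0.001, -0.001,  0.001,  0.001,  0.002]), 'joint_torque': array([ 2.0000e-03, -5.1510e+01, -3.6732e+01, -0.0000e+00,  1.3000e-02,
       -0.0000e+00]), 'tool_pos': array([0.193, 0.646, 0.23 ]), 'tcp_rot': array([ 2.518,  1.877, -0.003]), 'wrist_force': array([-0.443, -0.224,  0.277]), 'torque': array([-0.001,  0.008,  0.016]), 'width': np.float64(1.0)}
[[436.27036498   0.         278.18272875]
 [  0.         436.27036498 209.45361056]
 [  0.           0.           1.        ]] [[ 0.0184 -0.9993  0.032   0.1179]
 [ 0.9836  0.0239  0.1788 -0.4773]
 [-0.1794  0.0282  0.9834 -0.8411]
 [ 0.      0.      0.      1.    ]] 0.9958886054421768
[[443.11350781   0.         280.19654797]
 [  0.         443.11350781 216.37729394]
 [  0.           0.           1.        ]] [[ 0.8431 -0.5376 -0.0152 -0.3253]
 [ 0.3012  0.4485  0.8415 -0.2454]
 [-0.4455 -0.7141  0.54   -0.5963]
 [ 0.      0.      0.      1.    ]] 0.9962925170068028
```

```bash
python3 -c "
import cv2,numpy as np
cv2.imwrite('pics/both0.png',cv2.resize(np.hstack([cv2.imread('pics/top0.png'),cv2.imread('pics/side0.png')]),(800,300)))"
```

```text
(no output)
```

View pics/top0.png

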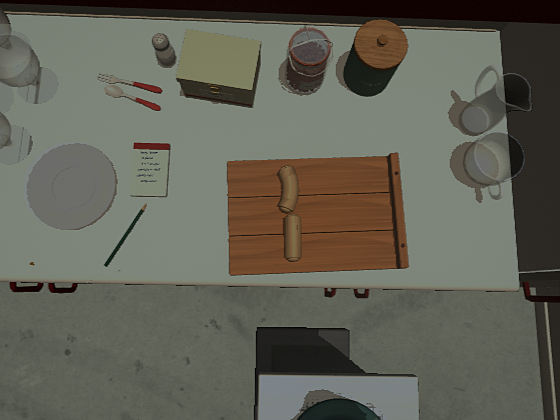

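View pics/side0.png

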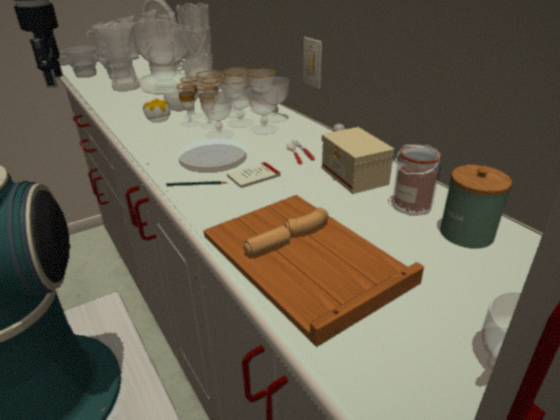

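The top view shows the straight pin at about (292,238), on the robot's side, with the warped one at about (288,189). The rail is at column ~398, to the right (world -y). Next I'll measure these positions.

```bash
cat > h.py <<'E'
from workcell import bot, read_camera
import cv2,numpy as np
def cast(c,uv,z):
    uv=np.atleast_2d(uv).astype(float);K=c["intrinsics"];T=c["camera_from_world"];R=T[:3,:3];t=T[:3,3]
    d=np.c_[(uv[:,0]-K[0,2])/K[0,0],-(uv[:,1]-K[1,2])/K[1,1],-np.ones(len(uv))]@R
    o=-R.T@t
    return o+d*((z-o[2])/d[:,2])[:,None]
def cloud(c):
    K=c["intrinsics"];T=c["camera_from_world"];v,u=np.mgrid[:420,:560];z=c["range_z"]
    p=np.stack([(u-K[0,2])/K[0,0]*z,-(v-K[1,2])/K[1,1]*z,-z],-1)
    return (p-T[:3,3])@T[:3,:3]
E
python3 - <<'E'
from h import *
c=read_camera("top");P=cloud(c);px=c["pixels"].astype(int)
for uv in [(228,162),(387,155),(391,268),(230,274),(228,218)]:print(uv,cast(c,uv,.018).round(4))
hsv=cv2.cvtColor(c["pixels"],cv2.COLOR_RGB2HSV)
for uv in [(292,238),(292,225),(288,190),(340,200),(340,250)]:print(hsv[uv[1],uv[0]],P[uv[1],uv[0]].round(4))
roi=np.zeros((420,560),bool);roi[150:280,235:380]=1
m=(P[:,:,2]>.028)&roi
n,l,st,ce=cv2.connectedComponentsWithStats(m.astype(np.uint8))
print(st,ce)
for name,sel in(("straight",(np.mgrid[:420,:560][0]>214)),("warped",(np.mgrid[:420,:560][0]<=214))):
    q=P[m&sel]; t=q[q[:,2]>np.percentile(q[:,2],60)]
    mu=t.mean(0);w,V=np.linalg.eigh(np.cov(t[:,:2].T));print(name,len(q),q.min(0).round(4),q.max(0).round(4),mu.round(4),np.degrees(np.arctan2(V[1,1],V[0,1])))
rail=np.zeros((420,560),bool);rail[150:280,385:412]=1
q=P[rail&(P[:,:,2]>.033)];print("rail",q.min(0),q.max(0));w,V=np.linalg.eigh(np.cov(q[:,:2].T));print(q.mean(0),V[:,1])
o=cv2.resize(c["pixels"][140:290,215:415],None,fx=4,fy=4,interpolation=cv2.INTER_CUBIC);cv2.imwrite("pics/crop.png",o[:,:,::-1])
E
```

```text
(228, 162) [[0.578  0.2352 0.018 ]]
(387, 155) [[ 0.603  -0.1035  0.018 ]]
(391, 268) [[ 0.3629 -0.1054  0.018 ]]
(230, 274) [[0.3444 0.2221 0.018 ]]
(228, 218) [[0.4584 0.2305 0.018 ]]
[ 18 117 124] [0.4161 0.1    0.0509]
[ 20 113 124] [0.4419 0.1004 0.0524]
[ 17 124 119] [0.513  0.1093 0.0517]
[ 12 163 108] [ 0.5018 -0.0014  0.0197]
[ 12 159 114] [ 0.3973 -0.0008  0.0192]
[[     0      0    560    420 233636]
 [   317    152      1      1      1]
 [   266    159      1      1      1]
 [   270    158      1      1      1]
 [   279    158      1      1      1]
 [   294    160      1      1      1]
 [   306    162      1      1      1]
 [   279    165     20     48    749]
 [   337    166      1      1      1]
 [   378    168      1      1      1]
 [   264    170      1      1      1]
 [   320    170      1      1      1]
 [   354    171      1      1      1]
 [   348    172      1      1      1]
 [   299    175      1      1      1]
 [   259    177      1      1      1]
 [   317    179      1      1      1]
 [   340    180      1      1      1]
 [   268    182      1      1      1]
 
[... 2806 characters left out ...]
        ]
 [365.         254.        ]
 [328.         256.        ]
 [342.         257.        ]
 [377.         258.        ]
 [366.         261.        ]
 [256.         264.        ]
 [243.         266.        ]
 [286.         266.        ]
 [288.         272.        ]
 [335.         272.        ]
 [255.         275.5       ]
 [341.         279.        ]]
straight 778 [0.3164 0.0808 0.0309] [0.4651 0.153  0.9086] [0.4095 0.1034 0.1404] 159.54509898748503
warped 786 [0.3164 0.0879 0.033 ] [0.5683 0.153  0.9086] [0.5008 0.111  0.1316] 168.61693733586546
rail [ 0.31638348 -0.13460711  0.03302534] [0.60137353 0.15296552 0.90860876]
[ 0.47759005 -0.11543665  0.04957714] [-0.99878239  0.04933283]
```

View pics/crop.png

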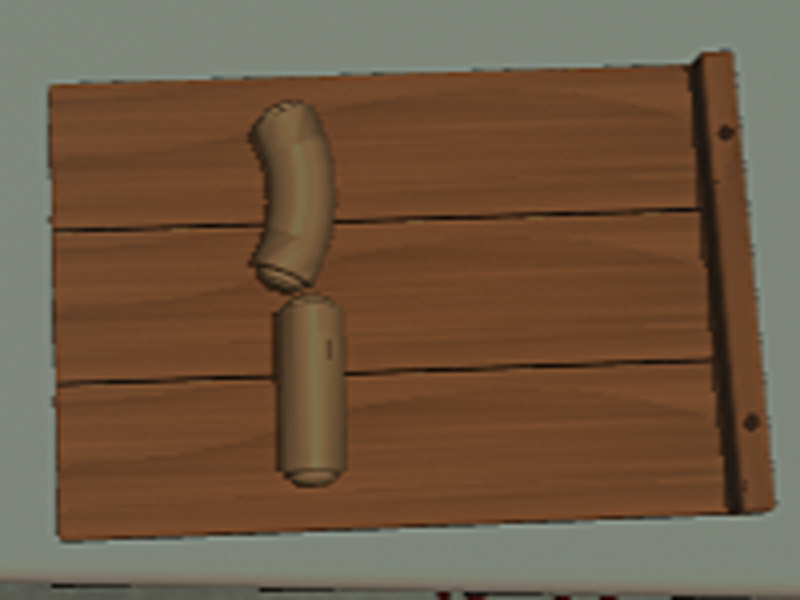

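```bash
cat >> h.py <<'E'
def pins(c,rows=(213,214)):
    P=cloud(c); g=(P[:,:,2]>.028)&(P[:,:,2]<.06)
    return P,g
E
python3 - <<'E'
from h import *
P=np.median([cloud(read_camera("top")) for _ in range(1)],0)
c=read_camera("top")
g=((P[:,:,2]>.03)&(P[:,:,2]<.06)).astype(np.uint8)
n,l,st,ce=cv2.connectedComponentsWithStats(g)
for i in range(1,n):
    if st[i,4]<200 : continue
    if not(220<ce[i][0]<410 and 150<ce[i][1]<280): continue
    q=P[l==i]; r=cv2.minAreaRect(q[:,:2].astype(np.float32)*1000)
    vx,vy,x0,y0=cv2.fitLine(q[:,:2].astype(np.float32),cv2.DIST_L2,0,.01,.01).ravel()
    print(st[i],q.mean(0).round(4),np.percentile(q[:,2],95).round(4),r,np.degrees(np.arctan2(vy,vx)))
# board outline by color
hsv=cv2.cvtColor(c["pixels"],cv2.COLOR_RGB2HSV)
m=cv2.inRange(hsv,(5,100,40),(25,255,255));m=cv2.morphologyEx(m,cv2.MORPH_CLOSE,np.ones((9,9)))
n,l,st,ce=cv2.connectedComponentsWithStats(m)
i=[k for k in range(1,n) if st[k,0]<340<st[k,0]+st[k,2] and st[k,1]<200<st[k,1]+st[k,3]][0]
cn=max(cv2.findContours((l==i).astype(np.uint8),0,1)[0],key=len)
ap=cv2.approxPolyDP(cn,6,True)[:,0];print(st[i]);
for a in ap: print(a,cast(c,a,.018)[0].round(4),cast(c,a,.04)[0].round(4))
E
```

```text
[ 389  153   20  115 1130] [ 0.4799 -0.1181  0.0396] 0.0427 ((482.45623779296875, -119.48330688476562), (237.29220581054688, 19.50957679748535), 3.4652795791625977) 3.459653
[279 165  20  48 750] [0.5168 0.1078 0.0485] 0.0536 ((519.1915893554688, 107.672607421875), (98.05457305908203, 39.18265914916992), 0.9455553293228149) 0.9161833
[285 213  17  49 753] [0.4179 0.0981 0.0483] 0.0533 ((419.927001953125, 97.21318054199219), (96.18875885009766, 32.749446868896484), 1.1627256870269775) 1.6883178
[  227   153   182   122 19862]
[397 153] [ 0.6081 -0.1253  0.018 ] [ 0.6009 -0.1184  0.04  ]
[228 161] [0.5802 0.2353 0.018 ] [0.5737 0.2332 0.04  ]
[229 273] [0.3463 0.2241 0.018 ] [0.3456 0.2224 0.04  ]
[407 267] [ 0.3656 -0.1385  0.018 ] [ 0.3644 -0.1313  0.04  ]
```

Board yaw is 3.46° and its centre is about (0.472, 0.051). The straight pin is at board (-0.050, +0.050), which agrees with the description. I'll turn the tool so its x lies along the board x; its +y then points at the rail.

>>> arm_command([
  {"delta_rot": [0, 0, 0.136], "xyz": [0, 0, 0], "gripper": 0.04},
  {"delta_rot": [0, 0, 0.136], "xyz": [0, 0, 0], "gripper": 0.04},
  {"delta_rot": [0, 0, 0.136], "xyz": [0, 0, 0], "gripper": 0.04},
  {"delta_rot": [0, 0, 0.136], "xyz": [0, 0, 0], "gripper": 0.04},
  {"delta_rot": [0, 0, 0.136], "xyz": [0, 0, 0], "gripper": 0.04},
  {"delta_rot": [0, 0, 0.136], "xyz": [0, 0, 0], "gripper": 0.04},
  {"delta_rot": [0, 0, 0.136], "xyz": [0, 0, 0], "gripper": 0.04},
  {"delta_rot": [0, 0, 0.136], "xyz": [0, 0, 0], "gripper": 0.04},
  {"delta_rot": [0, 0, 0.136], "xyz": [0, 0, 0], "gripper": 0.04},
  {"delta_rot": [0, 0, 0], "xyz": [0, 0, 0], "gripper": 0.04},
  {"delta_rot": [0, 0, 0], "xyz": [0, 0, 0], "gripper": 0.04},
])

```text
time: 1.35
tool_pos: [0.1929, 0.6468, 0.2311]
tcp_rot: [3.14, 0.095, -0.0]
wrist_force: [0.3, -0.6, -0.0]
width: 0.471
```

```bash
cat >> h.py <<'E'
from scipy.spatial.transform import Rotation as Rn
YAW=np.radians(3.46);C=np.array([.4717,.0512])
def tb(p):
    d=np.asarray(p)[...,:2]-C;return np.stack([d[...,0]*np.cos(YAW)+d[...,1]*np.sin(YAW),-d[...,0]*np.sin(YAW)+d[...,1]*np.cos(YAW)],-1)
def st():
    s=bot.read_state();R=Rn.from_rotvec(s["tcp_rot"]).as_matrix()
    print("t",s["time"],"pos",s["tool_pos"].round(4),"board",tb(s["tool_pos"]).round(4),"xang",np.degrees(np.arctan2(R[1,0],R[0,0])).round(2),"z",R[:,2].round(3),"F",s["wrist_force"].round(2),"w",s["width"].round(3),"q",s["q"].round(2))
E
python3 -c "
from h import *
st()"
```

```text
Traceback (most recent call last):
  File "h.py", line 21, in st
    print("t",s["time"],"pos",s["tool_pos"].round(4),"board",tb(s["tool_pos"]).round(4),"xang",np.degrees(np.arctan2(R[1,0],R[0,0])).round(2),"z",R[:,2].round(3),"F",s["wrist_force"].round(2),"w",s["width"].round(3),"q",s["q"].round(2))
                                                                                                                                                                                                    ^^^^^^^^^^^^^^^^
AttributeError: 'float' object has no attribute 'round'
```

>>> arm_command([
  {"xyz": [0.017, 0.046, 0], "delta_rot": [0, 0, 0], "gripper": 0.04},
  {"xyz": [0.017, 0.046, 0], "delta_rot": [0, 0, 0], "gripper": 0.04},
  {"xyz": [0.017, 0.046, 0], "delta_rot": [0, 0, 0], "gripper": 0.04},
  {"xyz": [0.017, 0.046, 0], "delta_rot": [0, 0, 0], "gripper": 0.04},
  {"xyz": [0.017, 0.046, 0], "delta_rot": [0, 0, 0], "gripper": 0.04},
  {"xyz": [0.017, 0.046, 0], "delta_rot": [0, 0, 0], "gripper": 0.04},
  {"xyz": [0.017, 0.046, 0], "delta_rot": [0, 0, 0], "gripper": 0.04},
  {"xyz": [0.017, 0.046, 0], "delta_rot": [0, 0, 0], "gripper": 0.04},
  {"xyz": [0.017, 0.046, 0], "delta_rot": [0, 0, 0], "gripper": 0.04},
  {"xyz": [0.017, 0.046, 0], "delta_rot": [0, 0, 0], "gripper": 0.04},
  {"xyz": [0.017, 0.046, 0], "delta_rot": [0, 0, 0], "gripper": 0.04},
  {"xyz": [0, 0, 0], "delta_rot": [0, 0, 0], "gripper": 0.04},
])

```text
time: 2.55
tool_pos: [0.4104, 0.1473, 0.2317]
tcp_rot: [3.138, 0.081, 0.003]
wrist_force: [-1.2, 1.0, 0.2]
width: 0.467
```

```bash
sed -i 's/s\["width"\].round(3)/s["width"]/' h.py
python3 -c "
from h import *
st()"
```

```text
t 2.55 pos [0.4104 0.1473 0.2317] board [-0.0554  0.0996] xang 2.97 z [ 0.002 -0.002 -1.   ] F [-1.18  1.01  0.21] w 0.46652430944660744 q [ 0.29 -0.2   2.08 -0.    1.26  0.24]
```

>>> arm_command([
  {"xyz": [0, 0, 0.04], "delta_rot": [0, 0, 0], "gripper": 0.04},
  {"xyz": [0, 0, 0.04], "delta_rot": [0, 0, 0], "gripper": 0.04},
  {"xyz": [0, 0, 0.04], "delta_rot": [0, 0, 0], "gripper": 0.04},
  {"xyz": [0, 0, 0.04], "delta_rot": [0, 0, 0], "gripper": 0.04},
  {"xyz": [0, 0, 0], "delta_rot": [0, 0, 0], "gripper": 0.04},
  {"xyz": [0, 0, 0], "delta_rot": [0, 0, 0], "gripper": 0.04},
])

```text
time: 3.15
tool_pos: [0.4078, 0.1527, 0.0713]
tcp_rot: [3.14, 0.092, -0.003]
wrist_force: [0.6, 0.0, 0.4]
width: 0.468
```

```bash

python3 -c "
from h import *
st()
for n in('top','side'):
    c=read_camera(n);a=c['pixels'][140:290,215:415] if n=='top' else c['pixels'][150:350,180:440]
    cv2.imwrite(f'pics/{n}1.png',cv2.resize(a,None,fx=3,fy=3,interpolation=cv2.INTER_CUBIC)[:,:,::-1])
"
```

```text
t 3.15 pos [0.4078 0.1527 0.0713] board [-0.0577  0.1052] xang 3.37 z [-0.002 -0.    -1.   ] F [0.61 0.01 0.39] w 0.4675926090948918 q [ 0.3  -0.03  2.25  0.    0.92  0.24]
```

View pics/side1.png

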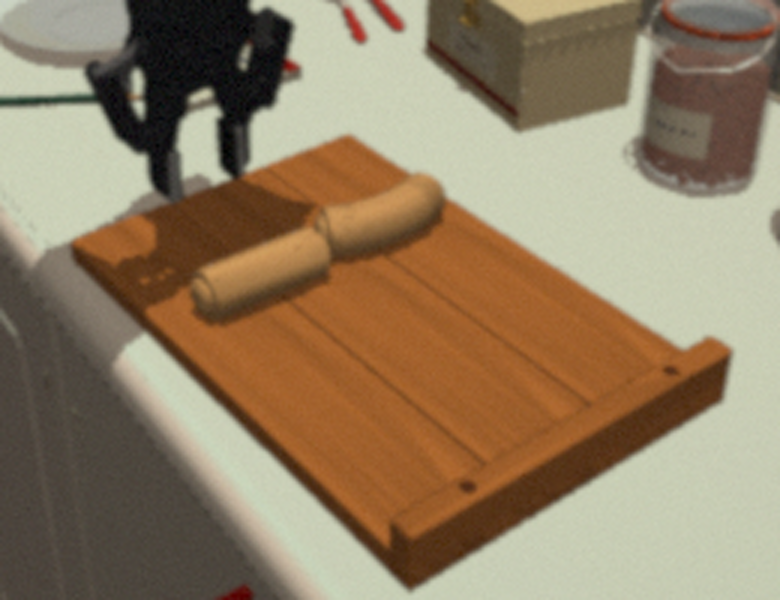

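View pics/top1.png

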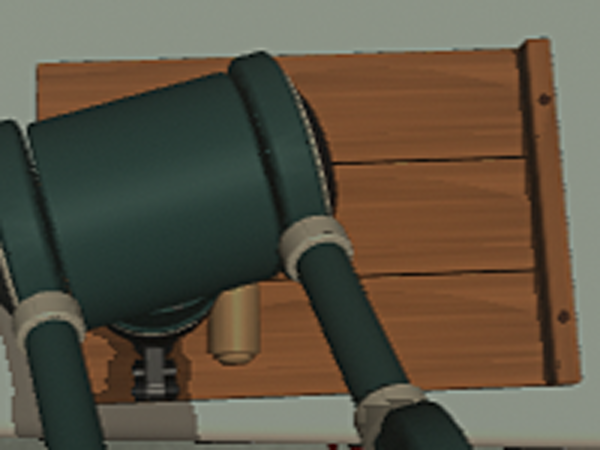

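The side view shows both fingers behind the straight pin, clear of it and of the warped one. I'll shift 6 mm in x to centre them and lower to just above the board.

>>> arm_command([
  {"xyz": [0.003, 0, 0.02], "delta_rot": [0, 0, 0], "gripper": 0.04},
  {"xyz": [0.003, 0, 0.014], "delta_rot": [0, 0, 0], "gripper": 0.04},
  {"xyz": [0, 0, 0.01], "delta_rot": [0, 0, 0], "gripper": 0.04},
  {"xyz": [0, 0, 0], "delta_rot": [0, 0, 0], "gripper": 0.04},
  {"xyz": [0, 0, 0], "delta_rot": [0, 0, 0], "gripper": 0.04},
])

```text
time: 3.75
tool_pos: [0.4152, 0.153, 0.0284]
tcp_rot: [-3.14, -0.09, -0.002]
wrist_force: [-0.1, -0.1, -0.5]
width: 0.469
```

```bash

python3 -c "
from h import *
st()
c=read_camera('side');a=c['pixels'][150:350,180:440]
cv2.imwrite(f'pics/side2.png',cv2.resize(a,None,fx=3,fy=3,interpolation=cv2.INTER_CUBIC)[:,:,::-1])
"
```

```text
t 3.75 pos [0.4152 0.153  0.0284] board [-0.0502  0.105 ] xang 3.28 z [ 0.002  0.001 -1.   ] F [-0.08 -0.07 -0.55] w 0.4686112661415782 q [0.3  0.05 2.27 0.   0.82 0.24]
```

View pics/side2.png

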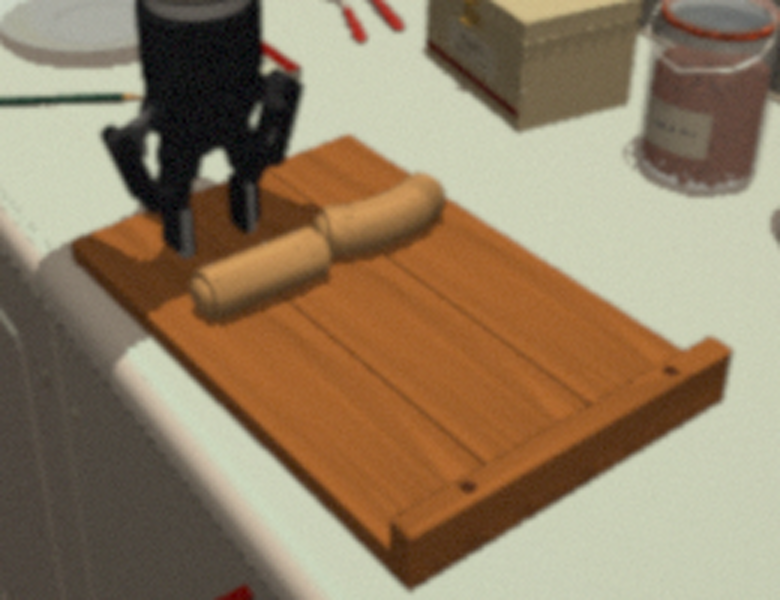

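Pads are centred on the pin. The half-open tips sit a few mm behind the TCP, so I'll lower 6 mm more and start the push gently.

>>> arm_command([
  {"xyz": [0, 0, 0.003], "delta_rot": [0, 0, 0], "gripper": 0.04},
  {"xyz": [0, 0, 0.003], "delta_rot": [0, 0, 0], "gripper": 0.04},
  {"xyz": [0, 0.006, 0], "delta_rot": [0, 0, 0], "gripper": 0.04},
  {"xyz": [0, 0.007, 0], "delta_rot": [0, 0, 0], "gripper": 0.04},
  {"xyz": [0, 0.007, 0], "delta_rot": [0, 0, 0], "gripper": 0.04},
  {"xyz": [0, 0.007, 0], "delta_rot": [0, 0, 0], "gripper": 0.04},
  {"xyz": [0, 0.007, 0], "delta_rot": [0, 0, 0], "gripper": 0.04},
  {"xyz": [0, 0.007, 0], "delta_rot": [0, 0, 0], "gripper": 0.04},
])

```text
time: 4.6
tool_pos: [0.4168, 0.111, 0.0213]
tcp_rot: [3.14, 0.089, 0.0]
wrist_force: [0.3, -0.4, 0.3]
width: 0.471
```

```bash

python3 -c "
from h import *
st()
c=read_camera('side');a=c['pixels'][150:350,180:440]
cv2.imwrite(f'pics/side3.png',cv2.resize(a,None,fx=3,fy=3,interpolation=cv2.INTER_CUBIC)[:,:,::-1])
"
```

```text
t 4.6 pos [0.4168 0.111  0.0213] board [-0.0512  0.063 ] xang 3.25 z [ 0. -0. -1.] F [ 0.3  -0.36  0.28] w 0.4712748344148654 q [ 0.2   0.05  2.29 -0.    0.8   0.15]
```

View pics/side3.png

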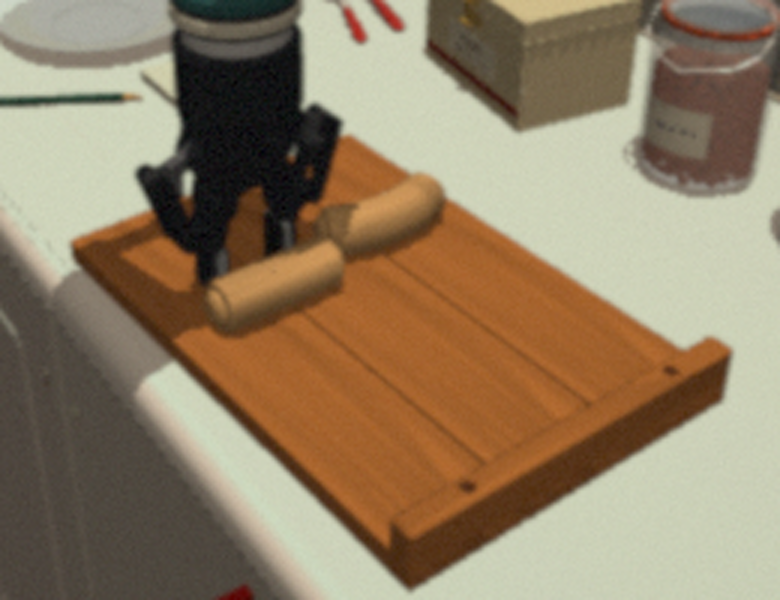

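The pin has moved forward parallel to the board; the warped pin is untouched. I'll continue.

>>> arm_command([
  {"xyz": [0, 0.006, 0], "delta_rot": [0, 0, 0], "gripper": 0.04},
  {"xyz": [0, 0.007, 0], "delta_rot": [0, 0, 0], "gripper": 0.04},
  {"xyz": [0, 0.007, 0], "delta_rot": [0, 0, 0], "gripper": 0.04},
  {"xyz": [0, 0.007, 0], "delta_rot": [0, 0, 0], "gripper": 0.04},
  {"xyz": [0, 0.007, 0], "delta_rot": [0, 0, 0], "gripper": 0.04},
  {"xyz": [0, 0.007, 0], "delta_rot": [0, 0, 0], "gripper": 0.04},
  {"xyz": [0, 0.007, 0], "delta_rot": [0, 0, 0], "gripper": 0.04},
  {"xyz": [0, 0.007, 0], "delta_rot": [0, 0, 0], "gripper": 0.04},
])

```text
time: 5.45
tool_pos: [0.4199, 0.0562, 0.0213]
tcp_rot: [3.14, 0.089, 0.0]
wrist_force: [0.7, 0.3, 0.0]
width: 0.471
```

```bash

python3 -c "
from h import *
st()
c=read_camera('side');a=c['pixels'][150:350,180:440]
cv2.imwrite(f'pics/side4.png',cv2.resize(a,None,fx=3,fy=3,interpolation=cv2.INTER_CUBIC)[:,:,::-1])
"
```

```text
t 5.45 pos [0.4199 0.0562 0.0213] board [-0.0514  0.0081] xang 3.26 z [ 0. -0. -1.] F [0.7  0.33 0.01] w 0.47054773049979914 q [ 0.07  0.03  2.31 -0.    0.8   0.02]
```

View pics/side4.png

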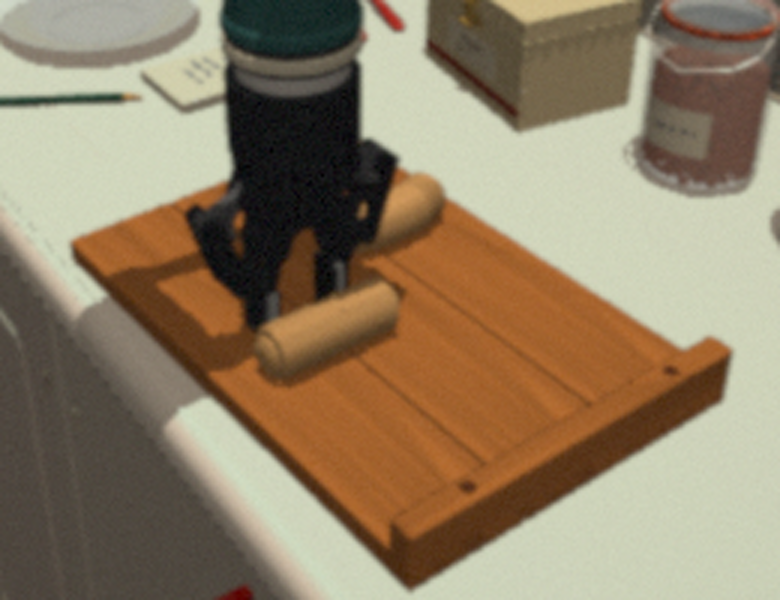

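>>> arm_command([
  {"xyz": [0, 0.006, 0], "delta_rot": [0, 0, 0], "gripper": 0.04},
  {"xyz": [0, 0.007, 0], "delta_rot": [0, 0, 0], "gripper": 0.04},
  {"xyz": [0, 0.007, 0], "delta_rot": [0, 0, 0], "gripper": 0.04},
  {"xyz": [0, 0.007, 0], "delta_rot": [0, 0, 0], "gripper": 0.04},
  {"xyz": [0, 0.007, 0], "delta_rot": [0, 0, 0], "gripper": 0.04},
  {"xyz": [0, 0.007, 0], "delta_rot": [0, 0, 0], "gripper": 0.04},
  {"xyz": [0, 0.007, 0], "delta_rot": [0, 0, 0], "gripper": 0.04},
  {"xyz": [0, 0.007, 0], "delta_rot": [0, 0, 0], "gripper": 0.04},
  {"xyz": [0, 0.007, 0], "delta_rot": [0, 0, 0], "gripper": 0.04},
  {"xyz": [0, 0.007, 0], "delta_rot": [0, 0, 0], "gripper": 0.04},
  {"xyz": [0, 0.007, 0], "delta_rot": [0, 0, 0], "gripper": 0.04},
])

```text
time: 6.6
tool_pos: [0.4242, -0.0196, 0.0213]
tcp_rot: [3.14, 0.09, -0.0]
wrist_force: [0.2, -0.1, 0.4]
width: 0.472
```

```bash

python3 -c "
from h import *
st()
c=read_camera('side');a=c['pixels'][150:350,180:440]
cv2.imwrite(f'pics/side5.png',cv2.resize(a,None,fx=3,fy=3,interpolation=cv2.INTER_CUBIC)[:,:,::-1])
"
```

```text
t 6.6 pos [ 0.4242 -0.0196  0.0213] board [-0.0517 -0.0678] xang 3.27 z [-0. -0. -1.] F [ 0.19 -0.14  0.36] w 0.47195399801664933 q [-0.1   0.03  2.3  -0.    0.8  -0.16]
```

View pics/side5.png

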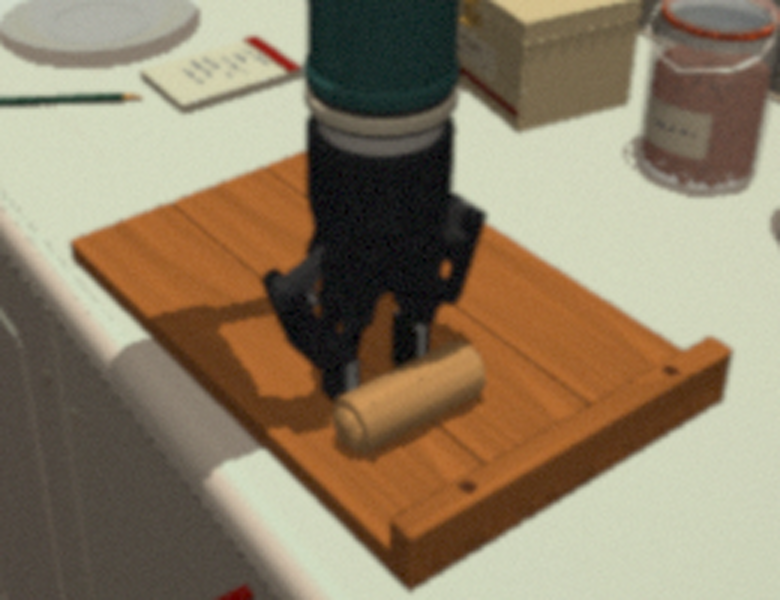

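>>> arm_command([
  {"xyz": [0, 0.006, 0], "delta_rot": [0, 0, 0], "gripper": 0.04},
  {"xyz": [0, 0.007, 0], "delta_rot": [0, 0, 0], "gripper": 0.04},
  {"xyz": [0, 0.007, 0], "delta_rot": [0, 0, 0], "gripper": 0.04},
  {"xyz": [0, 0.007, 0], "delta_rot": [0, 0, 0], "gripper": 0.04},
  {"xyz": [0, 0.006, 0], "delta_rot": [0, 0, 0], "gripper": 0.04},
  {"xyz": [0, 0.004, 0], "delta_rot": [0, 0, 0], "gripper": 0.04},
  {"xyz": [0, 0.003, 0], "delta_rot": [0, 0, 0], "gripper": 0.04},
])

```text
time: 7.35
tool_pos: [0.4265, -0.0594, 0.0213]
tcp_rot: [3.14, 0.089, 0.0]
wrist_force: [-0.8, 0.1, 0.4]
width: 0.469
```

```bash

python3 -c "
from h import *
st()
c=read_camera('side');a=c['pixels'][150:350,180:440]
cv2.imwrite(f'pics/side6.png',cv2.resize(a,None,fx=3,fy=3,interpolation=cv2.INTER_CUBIC)[:,:,::-1])
"
```

```text
t 7.35 pos [ 0.4265 -0.0594  0.0213] board [-0.0518 -0.1077] xang 3.24 z [ 0. -0. -1.] F [-0.83  0.06  0.43] w 0.4694260198230406 q [-0.2   0.05  2.29  0.    0.8  -0.25]
```

View pics/side6.png

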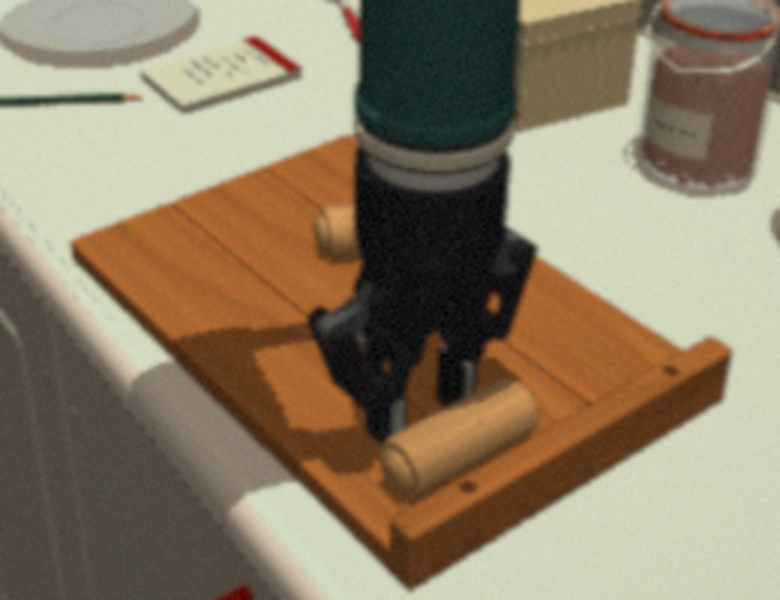

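>>> arm_command([
  {"xyz": [0, 0.003, 0], "delta_rot": [0, 0, 0], "gripper": 0.04},
  {"xyz": [0, 0.003, 0], "delta_rot": [0, 0, 0], "gripper": 0.04},
  {"xyz": [0, 0.002, 0], "delta_rot": [0, 0, 0], "gripper": 0.04},
  {"xyz": [0, 0, 0], "delta_rot": [0, 0, 0], "gripper": 0.04},
])

```text
time: 7.8
tool_pos: [0.427, -0.0672, 0.0213]
tcp_rot: [3.14, 0.089, 0.0]
wrist_force: [-0.9, 0.2, 0.1]
width: 0.466
```

```bash

python3 -c "
from h import *
st()
c=read_camera('side');a=c['pixels'][150:350,180:440]
cv2.imwrite(f'pics/side7.png',cv2.resize(a,None,fx=3,fy=3,interpolation=cv2.INTER_CUBIC)[:,:,::-1])
"
```

```text
t 7.8 pos [ 0.427  -0.0672  0.0213] board [-0.0518 -0.1154] xang 3.26 z [ 0. -0. -1.] F [-0.91  0.23  0.06] w 0.46634944212954704 q [-0.21  0.05  2.29 -0.    0.8  -0.27]
```

View pics/side7.png

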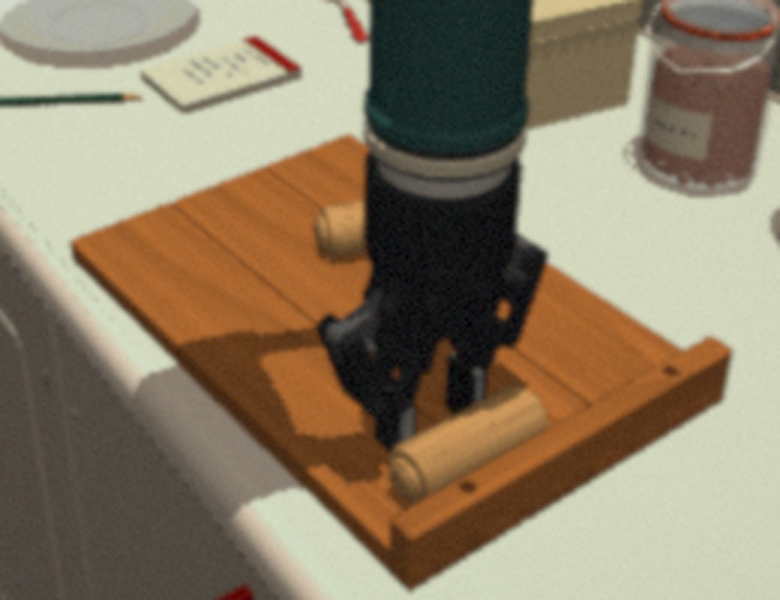

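>>> arm_command([
  {"xyz": [0, 0.002, 0], "delta_rot": [0, 0, 0], "gripper": 0.04},
  {"xyz": [0, 0.001, 0], "delta_rot": [0, 0, 0], "gripper": 0.04},
  {"xyz": [0, 0.001, 0], "delta_rot": [0, 0, 0], "gripper": 0.04},
  {"xyz": [0, 0, 0], "delta_rot": [0, 0, 0], "gripper": 0.04},
])

```text
time: 8.25
tool_pos: [0.4269, -0.0691, 0.0212]
tcp_rot: [-3.137, -0.087, 0.001]
wrist_force: [0.3, 10.1, 2.0]
width: 0.466
```

```bash
cat > look.py <<'E'
from h import *
import sys
st()
c=read_camera('side');P=cloud(c)
cv2.imwrite(sys.argv[1],cv2.resize(c['pixels'][150:350,180:440],None,fx=3,fy=3,interpolation=cv2.INTER_CUBIC)[:,:,::-1])
b=tb(P);top=(P[...,2]>.047)&(P[...,2]<.056)&(b[...,1]<-.11)&(b[...,1]>-.17)&(abs(b[...,0]+.05)<.06)
hsv=cv2.cvtColor(c['pixels'],cv2.COLOR_RGB2HSV);top&=hsv[...,2]>90
q=b[top];print(len(q),q.mean(0).round(4),q.min(0).round(3),q.max(0).round(3))
vx,vy,_,_=cv2.fitLine(q.astype(np.float32),cv2.DIST_HUBER,0,.01,.01).ravel();print("ang",np.degrees(np.arctan2(vy,vx)))
E
python3 look.py pics/side8.png
```

```text
t 8.25 pos [ 0.4269 -0.0691  0.0212] board [-0.052  -0.1174] xang 3.19 z [-0.001  0.004 -1.   ] F [ 0.26 10.07  2.02] w 0.46598125059235845 q [-0.22  0.05  2.29  0.    0.8  -0.28]
566 [-0.0534 -0.1477] [-0.095 -0.159] [-0.009 -0.133]
ang -0.6433991
```

View pics/side8.png

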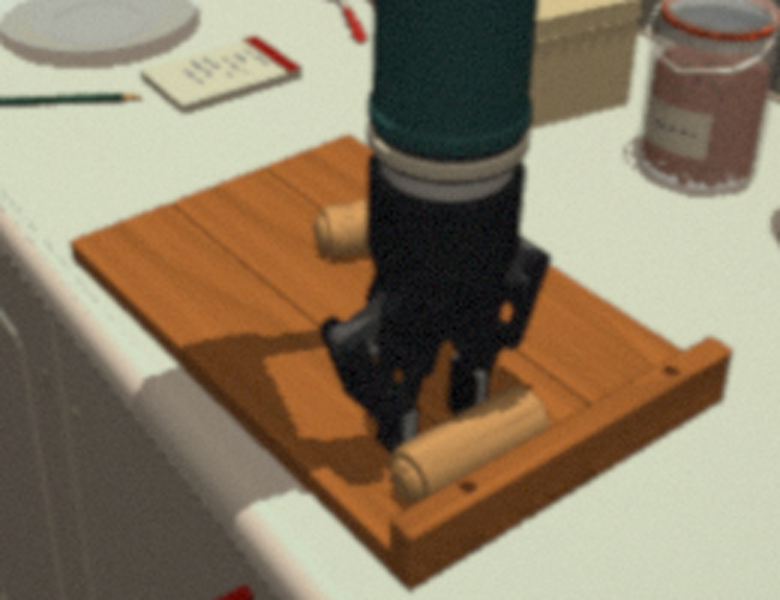

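The wrist reads 10 N, with the pin pressed on the rail at the predicted TCP y of -0.117. I'll back off gently along the board, then lift so I can check from the top.

>>> arm_command([
  {"xyz": [0, -0.001, 0], "delta_rot": [0, 0, 0], "gripper": 0.04},
  {"xyz": [0, -0.001, 0], "delta_rot": [0, 0, 0], "gripper": 0.04},
  {"xyz": [0, -0.001, 0], "delta_rot": [0, 0, 0], "gripper": 0.04},
  {"xyz": [0, -0.003, 0], "delta_rot": [0, 0, 0], "gripper": 0.04},
  {"xyz": [0, -0.01, 0], "delta_rot": [0, 0, 0], "gripper": 0.04},
  {"xyz": [0, -0.02, 0], "delta_rot": [0, 0, 0], "gripper": 0.04},
  {"xyz": [0, 0, -0.03], "delta_rot": [0, 0, 0], "gripper": 0.04},
  {"xyz": [0, 0, -0.04], "delta_rot": [0, 0, 0], "gripper": 0.04},
  {"xyz": [0, 0, -0.04], "delta_rot": [0, 0, 0], "gripper": 0.04},
  {"xyz": [0, 0, -0.04], "delta_rot": [0, 0, 0], "gripper": 0.04},
  {"xyz": [0, 0, 0], "delta_rot": [0, 0, 0], "gripper": 0.04},
])

```text
time: 9.4
tool_pos: [0.4297, -0.0352, 0.1778]
tcp_rot: [3.138, 0.09, 0.019]
wrist_force: [0.8, 1.0, 0.5]
width: 0.465
```

>>> arm_command([
  {"xyz": [0.0, -0.045, 0], "delta_rot": [0, 0, 0], "gripper": 0.04},
  {"xyz": [0.0, -0.045, 0], "delta_rot": [0, 0, 0], "gripper": 0.04},
  {"xyz": [0.0, -0.045, 0], "delta_rot": [0, 0, 0], "gripper": 0.04},
  {"xyz": [0.0, -0.045, 0], "delta_rot": [0, 0, 0], "gripper": 0.04},
  {"xyz": [0.0, -0.045, 0], "delta_rot": [0, 0, 0], "gripper": 0.04},
  {"xyz": [0.0, -0.045, 0], "delta_rot": [0, 0, 0], "gripper": 0.04},
  {"xyz": [0.0, -0.045, 0], "delta_rot": [0, 0, 0], "gripper": 0.04},
  {"xyz": [0.0, -0.045, 0], "delta_rot": [0, 0, 0], "gripper": 0.04},
  {"xyz": [0.0, 0, 0], "delta_rot": [0, 0, 0], "gripper": 0.04},
  {"xyz": [0.0, 0, 0], "delta_rot": [0, 0, 0], "gripper": 0.04},
  {"xyz": [0.0, 0, 0], "delta_rot": [0, 0, 0], "gripper": 0.04},
])

```text
time: 10.5
tool_pos: [0.4039, 0.3234, 0.1703]
tcp_rot: [3.139, 0.09, -0.002]
wrist_force: [0.3, -0.3, -0.4]
width: 0.466
```

```bash
python3 look.py pics/side9.png; python3 - <<'E'
from h import *
c=read_camera("top");P=cloud(c)
g=((P[:,:,2]>.044)&(P[:,:,2]<.058)).astype(np.uint8)
n,l,s_,ce=cv2.connectedComponentsWithStats(g)
for i in range(1,n):
    if s_[i,4]<150 or not(220<ce[i][0]<410 and 150<ce[i][1]<280): continue
    q=P[l==i];b=tb(q).astype(np.float32); vx,vy,_,_=cv2.fitLine(b,cv2.DIST_L2,0,.01,.01).ravel()
    print(s_[i],q.mean(0).round(4),"board",b.mean(0).round(4),b.min(0),b.max(0),np.degrees(np.arctan2(vy,vx)))
cv2.imwrite("pics/top9.png",cv2.resize(c["pixels"][140:290,215:415],None,fx=3,fy=3)[:,:,::-1])
E
```

```text
t 10.5 pos [0.4039 0.3234 0.1703] board [-0.0513  0.2758] xang 3.27 z [-0.001 -0.002 -1.   ] F [ 0.25 -0.31 -0.43] w 0.46564929001059957 q [ 0.63  0.01  2.   -0.    1.13  0.57]
571 [-0.0533 -0.1477] [-0.097 -0.159] [-0.009 -0.133]
ang -0.65566635
[280 165  19  47 619] [0.519  0.1073 0.05  ] board [0.0506 0.0531] [0.0028918  0.03405095] [0.09895643 0.07272221] -2.1045337
[381 211  18  46 623] [ 0.4295 -0.095   0.0497] board [-0.0509 -0.1434] [-0.09569322 -0.15963782] [-0.0041181  -0.12883031] -0.20169985
```

View pics/top9.png

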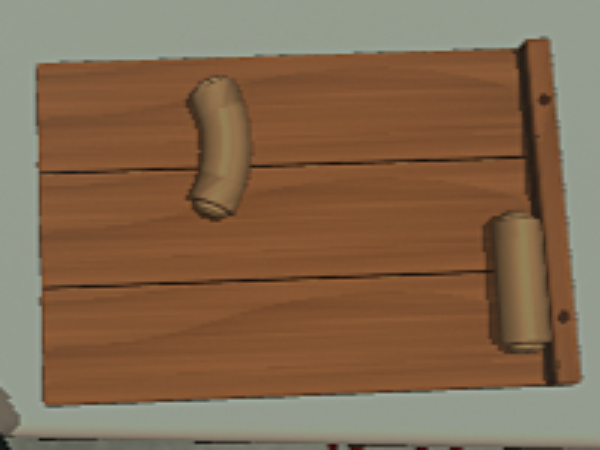

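View pics/side9.png

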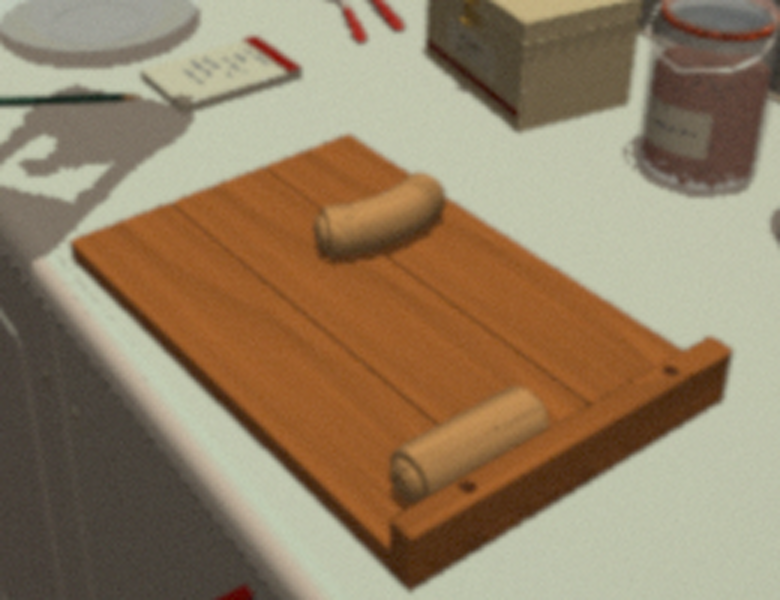

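The straight pin lies along the rail at board (-0.051, -0.143 to -0.148), parallel within 1°. The warped pin is in the same image place as at the start (280,165 against 279,165), so I'm handing in.

```bash
python3 -c "
from workcell import bot
print(bot.finish_job())"
```

```text
the job is handed in; nothing more can be done
None
```

The straight pin is resting against the rail, and the job was handed in at about 10.5 s of the 38 s allowed. I pushed it from behind with both fingertips, level and at about 70 mm/s. It travelled about 195 mm, roughly 1.8 turns if it rolled without slipping, until the wrist read 10 N against the rail. Then I backed off and lifted clear.

**Straight pin:** its centre is at board x = -0.051 m. The top view puts y at -0.143 m and the side view at -0.148 m; the touching position is -0.145 m, so both agree within the 2 mm calibration plus noise. It is parallel to the rail to within 1°.

**Warped pin:** it is where it started, within about a pixel (1–2 mm).

**Not measured directly:** I have no angle reading for the pin's rolling. I inferred it from negligible push force, the distance covered, and a surface mark that seemed to go out of sight and come back between pictures.

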